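# Reset the coffee grinder from espresso to filter

## Robot

A 6-joint arm with a two-finger parallel gripper is mounted at the origin on the work surface. World frame = base frame: x ahead of the robot, y to its left, z up, the work surface at z = 0. Lengths are in mm, angles in degrees, forces in N, time in s.
With the tool pointing down it reaches from about 325 to 750 mm from the base axis. Payload 7.6 kg.
Tool frame: the origin (TCP) lies at the very end of the fingers, on their centre line; the grasp point (between the pads) lies 19 mm behind it; z points along the fingers, y is the line along which they close (so a half turn about z gives the same grasp; the last joint's range is limited). The gripper opens to 85 mm and grips with 20 to 120 N. Pads are 22 mm wide; open, the fingers measure 114 mm over their backs; the gripper's body (76 mm by 85 mm) begins 54 mm behind the grasp point. The pads swing forward as they close: fully open they stand 13 mm farther back than shut.
Start: joints at [70.915, 2.991, 80.254, -0, 96.75, -4.028], TCP at [136.371, 507.003, 192.323] pointing down, gripper open.
Joint ranges: [-166.34, 166.34], [-52.06, 124.39], [6.96, 135.62], [-60.46, 240.46], [14.63, 156.25], [-167.68, 167.68]. Speed limits (degrees/s): [147.25, 147.25, 172.46, 180, 180, 180].

## Interface

Orientations are given as [roll, pitch, yaw] about the fixed x, y, z axes, in that order (R = Rz(yaw) Ry(pitch) Rx(roll)).
In Python, from bench import robot gives the robot as it stands.
- The arm moves only by the shell command python3 -m pendant 'ROWS' [FORCE]. ROWS is JSON, a list of rows, each an object of numbers: "claw": the closure, from 0 (fully open) to 1 (shut); "tx", "ty", "tz": the shift along the tool's x, y, z in units of 30 mm (1.0 is 30 mm); "wx", "wy", "wz": the turn, a rotation vector about the tool's x, y, z in degrees. In form: [{"claw": .., "tx": .., "ty": .., "tz": .., "wx": .., "wy": .., "wz": ..}, ...]. A call has 1 to 20 rows; each row is the pose to reach, as a shift and turn from the pose commanded when the call began, along the tool's axes at that moment; what a row does not reach only later rows make up. A row lasts 1/8 s, in which the tool goes at most 62.5 mm and 10.7 degrees, less where a joint would pass 70% of its speed; a pose out of reach is approached as far as the arm can. A call with a gripper value outside its range is refused whole. The fingers move at their own pace and stop on an object; FORCE is the grip in N (left out, the last holds). Time passes only in rows, so rows that repeat a pose let the fingers close. It gives the time, the measured TCP pose, the force, the opening and the grip force at its end, in the units of the state.
- robot.read_state(): the state, without advancing time (a new reading comes with each control period).
- robot.grab_frame(name): name is "side" or "top"; returns (picture, depth): 384x512x3 uint8, blue, green, red; 384x512 float32, mm along the optical axis (not along the pixel's ray), 0 where there is no reading.
- robot.get_calibration(name): a dict with "intrinsics" (3x3 intrinsics, pixels), "T" (4x4, takes a point from camera to world coordinates). Camera axes: x right, y down, z forward; pixel columns grow to the right and rows downward; lengths in mm; the calibration is good to about 2 mm. A picture is of the moment at which its call begins. get_calibration takes no time and is no camera call.
- robot.sign_off(): hands the job in; it is judged then, once.
The state is a dict: "t": time; "qpos": joint angles; "dq": joint speeds; "effort": joint torques, N m; "position": TCP position; "tcp_rot": TCP orientation; "wrist_force": force on the tool from outside, world axes, zero at the start; "wrist_torque": the same for the moment, N m; "grip_width": finger opening in mm; "gripper_force": force on a finger pad.
Only numpy, scipy, OpenCV 4.12 (cv2) and the standard library are available. Lean on these libraries where they do the work, as an engineer would, in place of code of your own. Each camera call takes 0.05 s, during which the arm holds its last target. There are 200 camera calls.

## Task

The coffee grinder is still set fine for espresso. Push the little red lever of its slim black grind ring round until it points straight at the green filter mark, without touching the silver rings directly above and below it, and slide the steel dosing cup along the counter, kept upright, until it stands fully home against the rubber bumper under the spout. Leave everything else on the counter where it is.

Things in the scene. Friction and masses are not known exactly. Their poses are not given: they have to be found in the camera images.
- grinder: Compact white coffee grinder, 250 mm tall, fixed. Origin on the counter on its vertical axis; z up, -x is its front (spout side). Round white body, radius 54 mm (foot flange radius 60, 14 high) up to 150 mm; dark burr chamber, radius 56, 150 to 185 mm; above it the stack silver zero_ring, black grind ring, silver hopper_ring.
- spout (a point): Mouth of the spout, 104 mm above the counter, 90 mm in front of the grinder's axis, outer radius 11 mm here (14 higher up). It hangs from a dark chute 28 mm wide, 151 to 177 mm above the counter, reaching 104 mm in front of the axis. It overhangs the cup's home: a tool pushing the cup in should lean back from it by about 30 degrees.
- bumper (a point): Centre of the front face of the rubber bumper, 59 mm in front of the grinder's axis, 36 mm above the counter (50 mm wide, 26 mm high). The foot has two prongs, 14 mm high and 74 mm apart inside, running from the body to 106 mm in front of the axis, ends rounded; bare counter between them.
- grind_ring (a joint): Angle (rad) of the slim black grind ring about the grinder's axis, 0 to 2.1, growing clockwise seen from above. At value q the lever points q + 0.698 rad from the grinder's +x towards its -y; it points at the green mark at 1.745. Starts at 0.35 to 1.05. Ring radius 56 mm, 11 mm high, middle 206 mm above the counter. Stiff (about 0.2 N m, 3 N at the lever), stays where left, no detents.
- lever_tip (a point): Outer end of the ring's one lever, 90 mm from the axis, 206 mm above the counter. The lever is a radial round red bar, 9 mm thick, standing out from the ring's rim at mid-height (34 mm free length), with a white line on top.
- green_mark (a point): Centre of the green filter mark, a radial bar 17 mm long and 7 mm wide painted on top of the silver hopper_ring (and down its rim), 41 mm from the axis and 225 mm above the counter. (The brown bar is espresso, the black ticks are every 10 degrees.)
- hopper_ring: Fixed silver ring directly above the grind ring: radius 50 mm, 212 to 225 mm above the counter, carrying a small dark hopper with a wooden lid (radius 32 mm, top at 250 mm). Origin on the axis at its underside, axes as the grinder. Must not be touched.
- zero_ring: Fixed silver ring directly below the grind ring: radius 56 mm, 185 to 200 mm above the counter. Origin on the axis at its underside, axes as the grinder. Must not be touched.
- dosing_cup: Loose round steel cup, open at the top, outer diameter 62 mm, 68 mm tall, about 160 g, no handle. Origin at the centre of its underside, z up. Starts standing on the counter in front of the grinder's fork, 85 to 125 mm short of its home and up to 25 mm to either side.
- cup_spot (a point): Point on the counter on the spout axis, where the centre of the cup's underside is when the cup is home against the bumper: 90 mm in front of the grinder's axis.
- cup_blue: Patterned white ceramic cup with blue squares, 80 mm across the rim, 75 mm tall, with a handle; bystander. Origin at the centre of the underside.
- cup_red: Patterned white ceramic cup with red stripes, same size; bystander. Origin at the centre of the underside.
- cup_teal: Patterned white ceramic cup with teal dots, same size; bystander. Origin at the centre of the underside.
- creamer: Stainless creamer jug, 76 mm across, 95 mm tall, with a handle; bystander. Origin at the centre of the underside.
- canister: Closed green plastic canister with a snap lid, 106 mm across, 125 mm tall; bystander. Origin at the centre of the underside.
- pan_lid: Small aluminium saucepan lid lying flat, 164 mm across, 44 mm tall with its black knob; bystander. Origin at the centre of the underside.
Mind the look-alikes: they are no part of the job. What is shaped like the dosing_cup but orange, pink or yellow is not meant.

How it is judged (in metres and radians):
At the end, for the whole second after the job is handed in: The grind ring's lever points at the green mark (within 0.08 rad, 4.6 degrees), and the dosing cup stands upright and still on the counter, its centre within 9 mm of its home under the spout (value of joint grind_ring between 1.665 and 1.825 rad and horizontal distance between dosing_cup and cup_spot below 0.009 m and height (world z) of dosing_cup below 0.004 m and angle between dosing_cup's own z axis and vertical below 0.1 rad and linear speed of dosing_cup below 0.02 m/s); the robot touches nothing.
It fails at once if the silver hopper ring (with its hopper) above the grind ring is touched (over 1 N) (contact force between anything else and hopper_ring above 1 N).
It fails at once if the silver zero ring below the grind ring is touched (over 1 N) (contact force between anything else and zero_ring above 1 N).
It fails at once if the dosing cup is lifted off the counter (over 15 mm) or tipped (over 0.35 rad) (height (world z) of dosing_cup above 0.015 m or angle between dosing_cup's own z axis and vertical above 0.35 rad).
It fails at once if another thing on the counter is moved by more than 10 mm (distance of any of cup_blue, cup_red, cup_teal, creamer, canister, pan_lid from where it was at the start of the episode above 0.01 m).
It also fails if it takes over 54 s, if anything falls off the work surface, if the arm or the gripper's body presses on something with over 40 N, if the wrist force passes 120 N, or if a joint passes its speed limit or range.

## Working session

There is one attempt and no reset: what is moved stays moved. The work goes in short steps, Python scripts to look and compute and a shell command to move; the robot and the scene stay as the last step left them, time stands still between calls to the robot, and variables do not carry over. Pictures are saved under pics/ and viewed, at most 10 in all, crops included, and the job is handed in when it is done.

```bash
mkdir -p pics; ls
python3 - <<'E'
from bench import robot
import cv2,numpy as np
s=robot.read_state();print(s)
for n in("side","top"):
    im,d=robot.grab_frame(n);cv2.imwrite(f"pics/{n}0.png",im);np.save(f"{n}0.npy",d)
    c=robot.get_calibration(n);print(np.round(c["intrinsics"],1).tolist(),np.round(c["T"],3).tolist())
E
```

```text
pics
{'t': 0.0, 'qpos': array([ 7.09130723e+01,  3.02750459e+00,  8.03126289e+01,  1.09153500e-03,
        9.67479479e+01, -4.02807998e+00]), 'dq': array([-0.00523876, -0.13137916, -0.06399309,  0.03545485,  0.02541806,
       -0.00439619]), 'effort': array([-2.29764533e-03, -3.81678987e+01, -3.60175931e+01, -1.40150660e-04,
        6.45500753e-03, -1.04163394e-05]), 'position': array([136.2598085 , 506.64710946, 191.47329204]), 'tcp_rot': array([-1.79912212e+02, -7.26879752e-03,  1.64941274e+02]), 'wrist_force': array([-0.70256528,  0.06567721,  0.26885514]), 'wrist_torque': array([ 0.00463304, -0.02499459,  0.03820608]), 'gripper_force': 0.0, 'grip_width': 85.449778163312}
[[403.2, 0.0, 259.9], [0.0, 403.2, 184.5], [0.0, 0.0, 1.0]] [[0.975, -0.143, 0.173, 320.981], [-0.224, -0.656, 0.72, -989.237], [0.011, -0.741, -0.672, 1093.527], [0.0, 0.0, 0.0, 1.0]]
[[357.0, 0.0, 257.5], [0.0, 357.0, 191.1], [0.0, 0.0, 1.0]] [[0.011, -0.982, 0.19, 375.282], [-1.0, -0.01, 0.004, -2.931], [-0.002, -0.19, -0.982, 1229.059], [0.0, 0.0, 0.0, 1.0]]
```

View pics/top0.png

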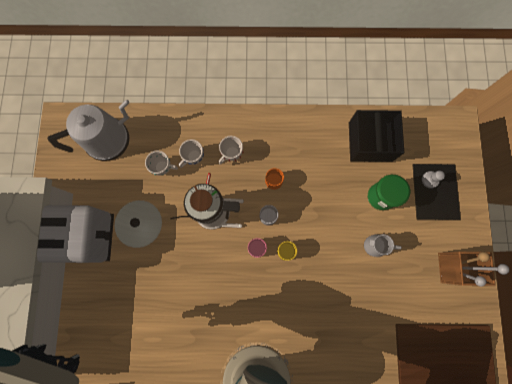

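View pics/side0.png

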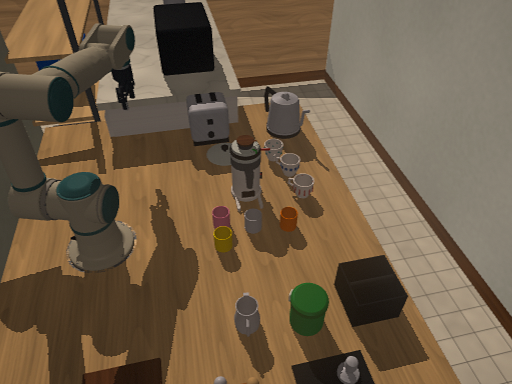

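The top view shows the grinder at about (203,203), with the red lever near (208,180) pointing up the image and the spout to the right. The steel cup is at (269,215), with an orange cup at (275,178), pink at (258,247) and yellow at (288,250). I'll zoom in and measure.

```bash
cat > h.py <<'E'
import cv2,numpy as np
from bench import robot
C={n:robot.get_calibration(n) for n in("side","top")}
def ray(n,u,v,z):
    "pixel -> point on plane z"
    K=np.array(C[n]["intrinsics"]);T=np.array(C[n]["T"])
    d=T[:3,:3]@np.linalg.solve(K,[u,v,1.]);o=T[:3,3]
    return o+d*(z-o[2])/d[2]
def proj(n,p):
    K=np.array(C[n]["intrinsics"]);T=np.array(C[n]["T"])
    q=K@(T[:3,:3].T@(np.array(p)-T[:3,3]));return q[:2]/q[2]
def pt(n,u,v,d):
    K=np.array(C[n]["intrinsics"]);T=np.array(C[n]["T"])
    return T[:3,:3]@(np.linalg.solve(K,[u,v,1.])*d[int(v),int(u)])+T[:3,3]
E
python3 - <<'E'
from h import *
im=cv2.imread("pics/top0.png");d=np.load("top0.npy")
cv2.imwrite("pics/topc.png",cv2.resize(im[160:240,165:305],None,fx=5.6,fy=5.6,interpolation=cv2.INTER_CUBIC))
s=cv2.imread("pics/side0.png")
cv2.imwrite("pics/sidec.png",cv2.resize(s[125:255,200:320],None,fx=4.6,fy=4.6,interpolation=cv2.INTER_CUBIC))
hsv=cv2.cvtColor(im,cv2.COLOR_BGR2HSV);H,S,V=cv2.split(hsv)
sub=np.zeros(H.shape,bool);sub[165:240,175:235]=1
red=((H<6)|(H>174))&(S>170)&(V>90)&sub
gr=(H>45)&(H<85)&(S>90)&sub
for nm,m in(("red",red),("green",gr)):
    y,x=np.nonzero(m);print(nm,len(x),list(zip(x,y))[:60])
# world heightmap
v,u=np.mgrid[0:384,0:512];K=np.array(C["top"]["intrinsics"]);T=np.array(C["top"]["T"])
P=np.stack([u,v,np.ones_like(u)],-1)@np.linalg.inv(K).T*d[...,None]@T[:3,:3].T+T[:3,3]
def box(a,b,c,e,z0,z1):
    m=np.zeros(d.shape,bool);m[c:e,a:b]=1;m&=(P[...,2]>z0)&(P[...,2]<z1);return P[m],m
for nm,b in dict(lid=(180,225,180,225,240,260),hop=(180,225,180,225,218,232),spoutchute=(220,250,190,230,160,190),cup=(255,285,200,228,55,80),orange=(262,290,165,192,50,90),pink=(245,270,235,260,50,90),yellow=(275,302,238,264,50,90)).items():
    p,m=box(*b)
    if len(p):
        uv=np.argwhere(m)[:,::-1].astype(np.float32);print(nm,len(p),p.mean(0).round(1),p.min(0).round(),p.max(0).round(),cv2.minEnclosingCircle(p[:,:2].astype(np.float32)))
E
```

```text
red 5 [(np.int64(208), np.int64(173)), (np.int64(209), np.int64(173)), (np.int64(206), np.int64(181)), (np.int64(206), np.int64(182)), (np.int64(206), np.int64(183))]
green 15 [(np.int64(215), np.int64(190)), (np.int64(214), np.int64(191)), (np.int64(215), np.int64(191)), (np.int64(216), np.int64(191)), (np.int64(213), np.int64(192)), (np.int64(214), np.int64(192)), (np.int64(215), np.int64(192)), (np.int64(216), np.int64(192)), (np.int64(217), np.int64(192)), (np.int64(212), np.int64(193)), (np.int64(213), np.int64(193)), (np.int64(214), np.int64(193)), (np.int64(212), np.int64(194)), (np.int64(213), np.int64(194)), (np.int64(212), np.int64(195))]
lid 401 [537.1 158.6 249.3] [507. 128. 243.] [567. 189. 254.] ((537.6068725585938, 159.36033630371094), 31.823514938354492)
hop 552 [534.  155.9 224.3] [488. 110. 219.] [586. 208. 229.] ((538.119140625, 158.9130401611328), 50.270240783691406)
spoutchute 165 [531.8  83.1 176. ] [507.  59. 160.] [548. 113. 188.] ((526.4230346679688, 85.98292541503906), 33.01542663574219)
cup 65 [524.6 -35.7  66.5] [494. -63.  56.] [554.  -7.  74.] ((523.9362182617188, -34.899993896484375), 30.879722595214844)
orange 92 [648.5 -54.1  63. ] [618. -84.  50.] [679. -23.  74.] ((648.719482421875, -53.37736892700195), 31.09229850769043)
pink 60 [417.9   2.9  66.8] [386. -28.  53.] [446.  30.  72.] ((415.1936950683594, 2.4498252868652344), 30.742427825927734)
yellow 65 [403.6 -97.4  66. ] [ 377. -124.   55.] [434. -66.  72.] ((406.21099853515625, -94.6544189453125), 30.509506225585938)
```

View pics/topc.png

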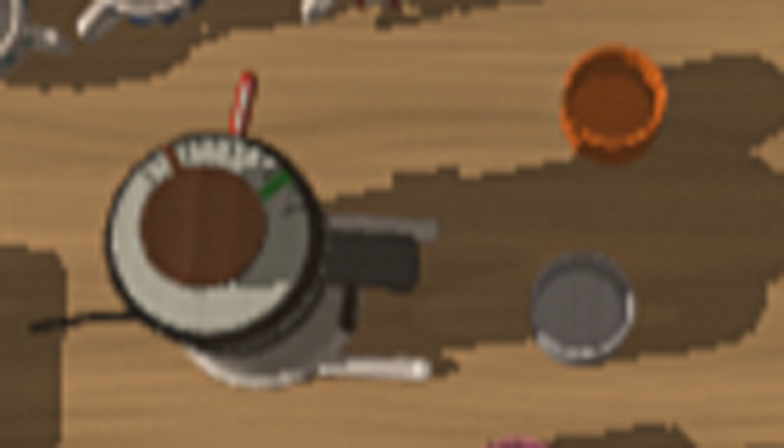

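View pics/sidec.png

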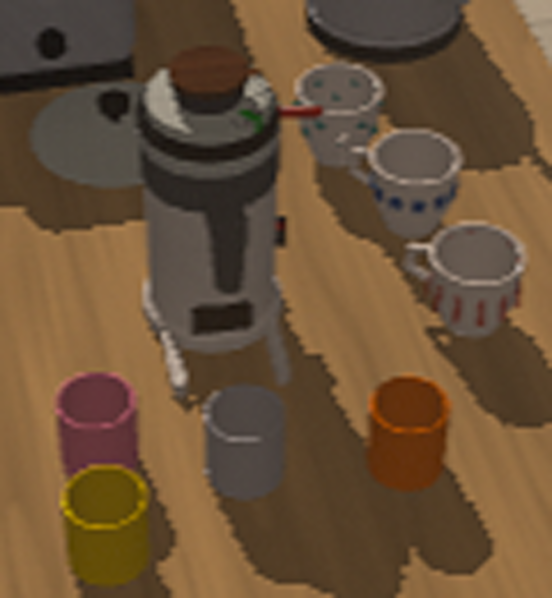

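Run:
```python
from h import *
A=np.array([537.8,159.1])
g=ray("top",214.3+0.0,192.3,225)[:2]-A; print("green",np.hypot(*g),np.degrees(np.arctan2(g[1],g[0])))
for nm,u,v in(("tip",165+248/5.6-.5,160+73/5.6-.5),("root",165+238/5.6-.5,160+133/5.6-.5)):
    l=ray("top",u,v,210)[:2]-A; print(nm,l+A,np.hypot(*l),np.degrees(np.arctan2(l[1],l[0])))
# chute end centre z177
for u,v in((417,234),(417,290)):
    l=ray("top",165+u/5.6-.5,160+v/5.6-.5,177)[:2]; print("chute",l)
# prong ends
for u,v in((437,230),(430,370)):
    l=ray("top",165+u/5.6-.5,160+v/5.6-.5,12)[:2]; print("prong",l)
c=ray("top",165+582/5.6-.5,160+304/5.6-.5,68);print("cup rim top",c)
# side: cup base, tip
print("side tip",ray("side",200+320/4.6-.5,125+110/4.6-.5,206))
print("side cup rim",ray("side",200+245/4.6-.5,125+418/4.6-.5,68), "side lid", ray("side",200+210/4.6-.5,125+70/4.6-.5,250))
print("side green",ray("side",200+252/4.6-.5,125+119/4.6-.5,225))
d=np.load("top0.npy")
for n,u,v in(("cord",172,217),("blue",191,152),("red",230,148),("teal",157,161),("pl",137,223)): print(n,pt("top",u,v,d))
```

```text
green 43.80627208315722 -51.512506622478554
tip [626.81097832 144.93019399] 90.13177942997463 -9.045113207182448
root [594.56886205 148.95721158] 57.667840741517 -10.130042881641803
chute [547.61728814  56.34897272]
chute [517.54435172  55.7221683 ]
prong [577.27604469  53.35967726]
prong [490.88559544  55.98538969]
cup rim top [525.0734317  -34.78074308  68.        ]
side tip [625.95021386 146.09255669 206.        ]
side cup rim [524.81353764 -40.35469734  68.        ] side lid [540.10640966 157.13110911 250.        ]
side green [565.53091646 121.68570209 225.        ]
cord [519.59250961 297.87980745  -4.29378772]
blue [752.2512634  241.02574842   4.63735135]
red [768.84505792 102.2253451    3.82383896]
teal [716.58394001 359.10443543   8.74576397]
pl [492.58732261 401.13606201  44.7722658 ]
```

Both views agree. The grinder axis is at (538,159) with yaw about 88°. The lever bears -9.5° and has to reach -52°. The cup is at (524.5,-36) and its home is at (534.5,69). Next I'll write a converter from world targets to rows.

```bash
cat >> h.py <<'E'
from scipy.spatial.transform import Rotation as R
def rows(targets):
    "list of (xyz, [r,p,y]) world -> row numbers from the present pose"
    s=robot.read_state();R0=R.from_euler("xyz",s["tcp_rot"],degrees=True);p0=s["position"]
    for p,e in targets:
        t=R0.inv().apply(np.array(p)-p0)/30
        w=(R0.inv()*R.from_euler("xyz",e,degrees=True)).as_rotvec(degrees=True)
        print(np.round(t,2),np.round(w,1))
E
python3 - <<'E'
from h import *
rows([((136,507,310),(180,0,165)),((619,177,310),(180,0,170.5)),((619,177,193),(180,0,170.5))])
E
```

```text
[ 0.01  0.   -3.95] [-0.1 -0.  -0.1]
[-18.39  -6.44  -3.94] [-0.1 -0.  -5.6]
[-18.39  -6.43  -0.04] [-0.1 -0.  -5.6]
```

```bash
python3 -m pendant '[{"claw":1,"tz":-3.95},{"claw":1,"tz":-3.95},{"claw":1,"tx":-18.4,"ty":-6.4,"tz":-3.95,"wz":-5.6},{"claw":1,"tx":-18.4,"ty":-6.4,"tz":-3.95,"wz":-5.6},{"claw":1,"tx":-18.4,"ty":-6.4,"tz":-3.95,"wz":-5.6},{"claw":1,"tx":-18.4,"ty":-6.4,"tz":-3.95,"wz":-5.6},{"claw":1,"tx":-18.4,"ty":-6.4,"tz":-3.95,"wz":-5.6},{"claw":1,"tx":-18.4,"ty":-6.4,"tz":-3.95,"wz":-5.6},{"claw":1,"tx":-18.4,"ty":-6.4,"tz":-3.95,"wz":-5.6},{"claw":1,"tx":-18.4,"ty":-6.4,"tz":-3.95,"wz":-5.6},{"claw":1,"tx":-18.4,"ty":-6.4,"tz":-3.95,"wz":-5.6},{"claw":1,"tx":-18.4,"ty":-6.4,"tz":-3.95,"wz":-5.6},{"claw":1,"tx":-18.4,"ty":-6.4,"tz":-3.95,"wz":-5.6},{"claw":1,"tx":-18.4,"ty":-6.4,"tz":-3.95,"wz":-5.6},{"claw":1,"tx":-18.4,"ty":-6.4,"tz":-3.95,"wz":-5.6},{"claw":1,"tx":-18.4,"ty":-6.4,"tz":-3.95,"wz":-5.6}]'
python3 - <<'E'
from h import *
im,d=robot.grab_frame("side");cv2.imwrite("pics/s1.png",cv2.resize(im[60:200,150:330],None,fx=4,fy=4,interpolation=cv2.INTER_CUBIC))
print(robot.read_state()["qpos"])
rows([((619,177,193),(180,0,170.5))])
E
```

```text
[ 7.09130741e+01  3.02062884e+00  8.02961680e+01 -9.78015001e-05
  9.67510287e+01 -4.02942780e+00]
[-18.39  -6.43  -0.04] [-0.1 -0.  -5.6]$[0]: bad value
```

View pics/s1.png

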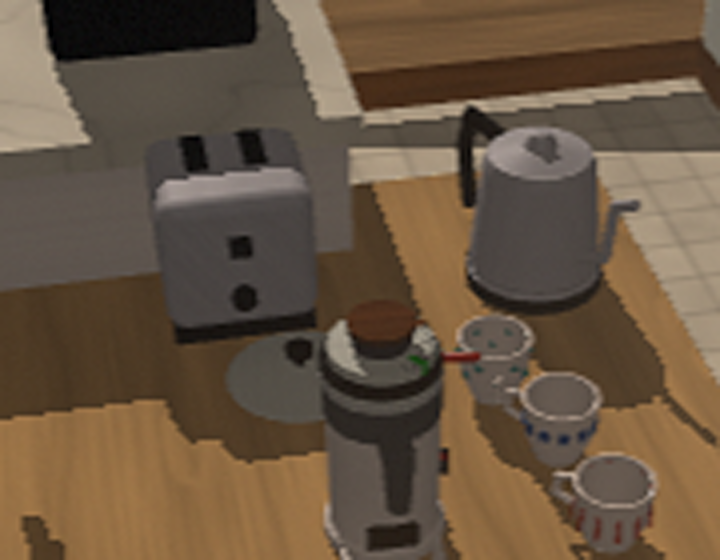

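The call was refused and nothing moved; this picture only shows the untouched scene. I'll try again with all seven keys in each row.

```bash
python3 -m pendant '[{"claw":1.0,"tx":0.0,"ty":0.0,"tz":-3.95,"wx":0.0,"wy":0.0,"wz":0.0},{"claw":1.0,"tx":0.0,"ty":0.0,"tz":-3.95,"wx":0.0,"wy":0.0,"wz":0.0}]'
```

```text
t: 0.4
position: [136.2, 506.6, 312.0]
tcp_rot: [-179.9, -0.0, 164.9]
wrist_force: [0.6, 1.4, 0.4]
grip_width: 51.5
gripper_force: 0.0
```

```bash
python3 -m pendant '[{"claw":1,"tx":-18.4,"ty":-6.4,"tz":0,"wx":0,"wy":0,"wz":-5.6},{"claw":1,"tx":-18.4,"ty":-6.4,"tz":0,"wx":0,"wy":0,"wz":-5.6},{"claw":1,"tx":-18.4,"ty":-6.4,"tz":0,"wx":0,"wy":0,"wz":-5.6},{"claw":1,"tx":-18.4,"ty":-6.4,"tz":0,"wx":0,"wy":0,"wz":-5.6},{"claw":1,"tx":-18.4,"ty":-6.4,"tz":0,"wx":0,"wy":0,"wz":-5.6},{"claw":1,"tx":-18.4,"ty":-6.4,"tz":0,"wx":0,"wy":0,"wz":-5.6},{"claw":1,"tx":-18.4,"ty":-6.4,"tz":0,"wx":0,"wy":0,"wz":-5.6},{"claw":1,"tx":-18.4,"ty":-6.4,"tz":0,"wx":0,"wy":0,"wz":-5.6},{"claw":1,"tx":-18.4,"ty":-6.4,"tz":0,"wx":0,"wy":0,"wz":-5.6},{"claw":1,"tx":-18.4,"ty":-6.4,"tz":0,"wx":0,"wy":0,"wz":-5.6},{"claw":1,"tx":-18.4,"ty":-6.4,"tz":0,"wx":0,"wy":0,"wz":-5.6},{"claw":1,"tx":-18.4,"ty":-6.4,"tz":0,"wx":0,"wy":0,"wz":-5.6},{"claw":1,"tx":-18.4,"ty":-6.4,"tz":0,"wx":0,"wy":0,"wz":-5.6},{"claw":1,"tx":-18.4,"ty":-6.4,"tz":0,"wx":0,"wy":0,"wz":-5.6}]'
python3 - <<'E'
from h import *
print(robot.read_state()["qpos"])
rows([((619,177,250),(180,0,170.5)),((619,177,194),(180,0,170.5))])
E
```

```text
t: 2.15
position: [619.0, 179.0, 311.4]
tcp_rot: [180.0, 0.0, 170.6]
wrist_force: [0.3, 0.2, -0.5]
grip_width: -0.0
gripper_force: 0.0
[ 1.28401578e+01  2.44406466e+01  4.17507044e+01  6.39619184e-03
  1.13756025e+02 -6.77719857e+01]
[-0.01 -0.07  2.05] [0.  0.  0.1]
[-0.01 -0.07  3.91] [0.  0.  0.1]
```

```bash
python3 -m pendant '[{"claw":1,"tx":0,"ty":0,"tz":2,"wx":0,"wy":0,"wz":0},{"claw":1,"tx":0,"ty":0,"tz":3.0,"wx":0,"wy":0,"wz":0},{"claw":1,"tx":0,"ty":0,"tz":3.9,"wx":0,"wy":0,"wz":0},{"claw":1,"tx":0,"ty":0,"tz":3.9,"wx":0,"wy":0,"wz":0}]'
python3 - <<'E'
from h import *
im,d=robot.grab_frame("side");a=cv2.resize(im[110:200,210:310],None,fx=5,fy=5,interpolation=cv2.INTER_CUBIC)
im,d=robot.grab_frame("top");b=cv2.resize(im[150:240,170:230],None,fx=5,fy=5,interpolation=cv2.INTER_CUBIC)
cv2.imwrite("pics/s2.png",np.hstack([a,b]))
A=np.array([537.8,159.1])
L=[]
for th in(-9.5,-16,-23,-30,-37,-43,-49,-52):
    off=31 if th==-9.5 else 20
    t=np.radians(th);p=A+77*np.array([np.cos(t),np.sin(t)])+off*np.array([-np.sin(t),np.cos(t)])
    L.append(((*p,194),(180,0,180+th)))
rows(L)
E
```

```text
t: 2.65
position: [618.2, 178.3, 191.5]
tcp_rot: [-179.9, -0.2, 170.6]
wrist_force: [0.2, -0.0, 0.6]
grip_width: -0.1
gripper_force: 0.0
[ 0.02 -0.05  0.04] [0.  0.1 0.1]
[-0.04 -0.72  0.04] [0.  0.1 6.6]
[-0.06 -1.04  0.04] [ 0.   0.1 13.6]
[-0.05 -1.36  0.04] [ 0.1  0.1 20.6]
[ 0.   -1.68  0.04] [ 0.1  0.1 27.6]
[ 0.08 -1.95  0.04] [ 0.1  0.1 33.6]
[ 0.18 -2.21  0.04] [ 0.1  0.1 39.6]
[ 0.25 -2.33  0.04] [ 0.1  0.1 42.6]
```

View pics/s2.png

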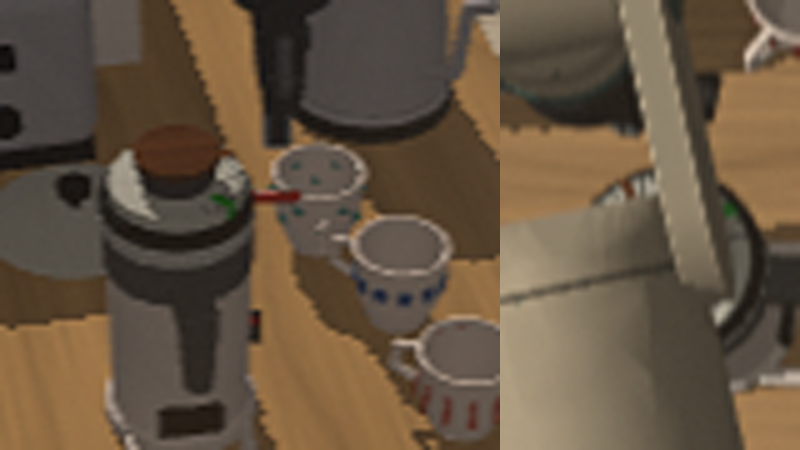

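The side view shows the closed fingers standing behind the lever (tip near crop (278,145)), clear of the rings. The top view is blocked by the arm. I'll push partway, then measure.

```bash
python3 -c "
from h import *
print(proj('side',(618.2,178.3,191.5)))"
python3 -m pendant '[{"claw":1,"tx":0.0,"ty":-0.4,"tz":0,"wx":0,"wy":0,"wz":2},{"claw":1,"tx":-0.04,"ty":-0.72,"tz":0,"wx":0,"wy":0,"wz":6.6},{"claw":1,"tx":-0.05,"ty":-0.88,"tz":0,"wx":0,"wy":0,"wz":10},{"claw":1,"tx":-0.06,"ty":-1.04,"tz":0,"wx":0,"wy":0,"wz":13.6},{"claw":1,"tx":-0.06,"ty":-1.2,"tz":0,"wx":0,"wy":0,"wz":17},{"claw":1,"tx":-0.05,"ty":-1.36,"tz":0,"wx":0,"wy":0,"wz":20.6},{"claw":1,"tx":-0.03,"ty":-1.52,"tz":0,"wx":0,"wy":0,"wz":24},{"claw":1,"tx":0.0,"ty":-1.68,"tz":0,"wx":0,"wy":0,"wz":27.6},{"claw":1,"tx":0.0,"ty":-1.68,"tz":0,"wx":0,"wy":0,"wz":27.6}]'
cat > lev.py <<'E'
from h import *
A=np.array([537.8,159.1])
im,d=robot.grab_frame("side")
cv2.imwrite("pics/lev.png",cv2.resize(im[110:200,210:310],None,fx=6,fy=6,interpolation=cv2.INTER_CUBIC))
H,S,V=cv2.split(cv2.cvtColor(im,cv2.COLOR_BGR2HSV))
m=((H<7)|(H>173))&(S>150)&(V>60)
m[:140]=0;m[175:]=0;m[:,:240]=0;m[:,285:]=0
y,x=np.nonzero(m);P=np.array([ray("side",a,b,206)[:2] for a,b in zip(x,y)])-A
r=np.hypot(*P.T);th=np.degrees(np.arctan2(P[:,1],P[:,0]))
k=(r>56)&(r<98);print(k.sum(),"r",r[k].min(),r[k].max(),"bearing",np.median(th[k]),th[k].mean())
E
python3 lev.py
```

```text
[264.85610184 146.67358762]
t: 3.88
position: [611.6, 127.7, 195.2]
tcp_rot: [179.9, 0.1, 142.9]
wrist_force: [0.5, -0.4, 0.7]
grip_width: -0.2
gripper_force: 0.0
11 r 59.556049667779206 89.14141836519 bearing -10.268592880294745 -9.66707926140205
```

View pics/lev.png

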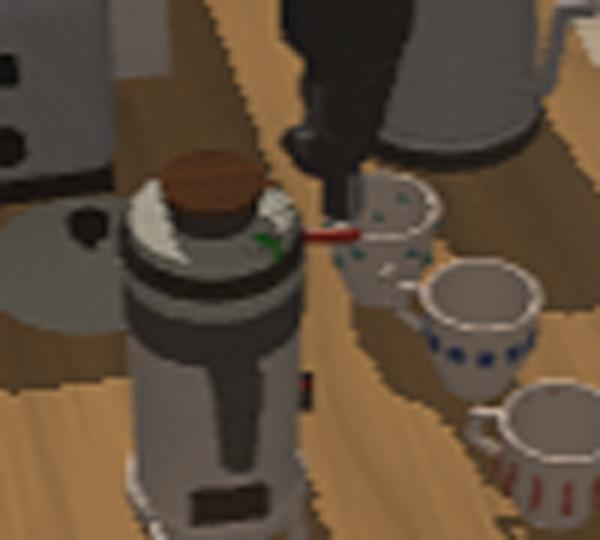

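The finger tip shows at pixel (266.7,146.7), just above and behind the lever, and the lever has not moved. I'll check with the depth image where the finger really is.

Run:
```python
from h import *
s=robot.read_state();print(s["position"],s["tcp_rot"],s["qpos"])
print("proj tcp",proj("side",s["position"]), "lever", proj("side",(620,146,206)))
im,d=robot.grab_frame("side")
for u,v in((266,145),(267,144),(268,143),(266,140),(267,138),(265,149),(266,149.5),(268,149.5),(262,149.5),(266,151),(255,170)): print(u,v,pt("side",u,v,d).round(1))
```

```text
[611.58101559 127.99193484 194.97117234] [1.79924348e+02 7.24798075e-02 1.42936654e+02] [ 8.43397353e+00  1.92412982e+01  6.15269454e+01  1.35091681e-03
  9.91269959e+01 -4.45025124e+01]
proj tcp [266.3338361  154.32170382] lever [267.48261505 148.63645511]
266 145 [605.7 113.7 248.1]
267 144 [610.7 119.3 247.6]
268 143 [613.5 116.5 253.5]
266 140 [601.7  99.6 280.1]
267 138 [605.7 102.2 286.1]
265 149 [609.8 142.4 208.7]
266 149.5 [613.5 142.1 206. ]
268 149.5 [620.4 139.8 206.6]
262 149.5 [599.4 145.5 205.8]
266 151 [660.8 324.4  55. ]
255 170 [566.6 113.8 140.6]
```

The depth image puts the visible fingertip around z≈235–240, though the reported TCP is at 195. The lever also wasn't touched on the sweep. I'll profile the gripper by depth to confirm the offset.

Run:
```python
from h import *
im,d=robot.grab_frame("side")
v,u=np.mgrid[0:384,0:512];K=np.array(C["side"]["intrinsics"]);T=np.array(C["side"]["T"])
P=np.stack([u,v,np.ones_like(u)],-1)@np.linalg.inv(K).T*d[...,None]@T[:3,:3].T+T[:3,3]
for r in range(80,152,3):
    q=P[r];m=(q[:,2]>215)&(q[:,0]>560)&(q[:,0]<680)&(q[:,1]<250)
    if m.any(): print(r,np.nonzero(m)[0][[0,-1]],"x",q[m,0].min().round(),q[m,0].max().round(),"y",np.median(q[m,1]).round(),"z",np.median(q[m,2]).round(), im[r,np.nonzero(m)[0][m.sum()//2]])
im,d=robot.grab_frame("top")
```

```text
80 [257 289] x 560.0 663.0 y 62.0 z 524.0 [35 40 32]
83 [258 288] x 563.0 661.0 y 61.0 z 515.0 [36 38 30]
86 [258 286] x 563.0 654.0 y 61.0 z 504.0 [37 40 31]
89 [258 284] x 562.0 649.0 y 62.0 z 495.0 [35 37 31]
92 [257 281] x 560.0 637.0 y 67.0 z 482.0 [36 39 33]
95 [257 279] x 560.0 643.0 y 67.0 z 473.0 [53 65 73]
98 [258 279] x 563.0 645.0 y 92.0 z 446.0 [54 67 75]
101 [256 278] x 571.0 640.0 y 96.0 z 433.0 [55 68 77]
104 [256 278] x 573.0 643.0 y 95.0 z 424.0 [37 40 31]
107 [256 278] x 573.0 642.0 y 100.0 z 408.0 [66 70 74]
110 [256 277] x 572.0 637.0 y 98.0 z 401.0 [25 29 30]
113 [256 278] x 572.0 645.0 y 98.0 z 389.0 [26 27 31]
116 [257 277] x 573.0 638.0 y 95.0 z 379.0 [25 27 29]
119 [259 276] x 579.0 653.0 y 96.0 z 368.0 [24 27 30]
122 [260 275] x 580.0 649.0 y 109.0 z 347.0 [23 26 30]
125 [260 274] x 579.0 643.0 y 102.0 z 340.0 [24 27 30]
128 [260 273] x 579.0 638.0 y 100.0 z 328.0 [24 26 31]
131 [257 272] x 568.0 633.0 y 104.0 z 314.0 [24 28 32]
134 [256 270] x 564.0 623.0 y 85.0 z 319.0 [26 28 32]
137 [250 269] x 561.0 616.0 y 100.0 z 294.0 [27 29 33]
140 [251 269] x 560.0 618.0 y 123.0 z 263.0 [28 29 32]
143 [252 269] x 562.0 618.0 y 121.0 z 250.0 [ 52  77 102]
146 [252 268] x 563.0 613.0 y 144.0 z 226.0 [ 94 105 111]
149 [253 257] x 563.0 577.0 y 130.0 z 226.0 [46 56 56]
```

The evidence agrees: the real fingertip is about 43 mm short of the reported TCP along the tool axis. Gripper body starts near z≈320 and the tip is near 238, 73–80 mm apart as specified. The sideways position is right. I'll back up and descend allowing for this.

Run:
```python
from h import *
im,d=robot.grab_frame("side")
print(im[138:152,264:269].mean((1,2)).round(), d[138:152,266])
rows([((619,177.5,195),(180,0,170.5)),((619,177.5,149),(180,0,170.5))])
```

```text
[28. 32. 35. 34. 35. 34. 37. 35. 53. 96. 94. 39. 59. 87.] [1372.1069 1373.4501 1378.0411 1398.0226 1408.8975 1411.7614 1409.3147
 1415.4431 1418.1141 1690.9518 1457.6235 1461.0955 1698.1366 1697.1632]
[ 0.78  1.46 -0.03] [  0.    0.  -27.5]
[0.78 1.46 1.5 ] [  0.    0.  -27.5]
```

```bash
python3 -m pendant '[{"claw":1,"tx":0.3,"ty":0.7,"tz":-0.3,"wx":0,"wy":0,"wz":-10},{"claw":1,"tx":0.78,"ty":1.46,"tz":-0.3,"wx":0,"wy":0,"wz":-20},{"claw":1,"tx":0.78,"ty":1.46,"tz":0,"wx":0,"wy":0,"wz":-27.5},{"claw":1,"tx":0.78,"ty":1.46,"tz":0.5,"wx":0,"wy":0,"wz":-27.5},{"claw":1,"tx":0.78,"ty":1.46,"tz":1.0,"wx":0,"wy":0,"wz":-27.5},{"claw":1,"tx":0.78,"ty":1.46,"tz":1.55,"wx":0,"wy":0,"wz":-27.5},{"claw":1,"tx":0.78,"ty":1.46,"tz":1.55,"wx":0,"wy":0,"wz":-27.5}]'
python3 - <<'E'
from h import *
im,d=robot.grab_frame("side")
p=proj("side",(620,177-12,192));print(p)
u=int(p[0]); print(im[135:156,u-1:u+3].mean((1,2)).round()); print([pt("side",u+1,r,d).round() .tolist() for r in range(143,152)])
A=np.array([537.8,159.1]);L=[]
for th in(-9.5,-16,-23,-30,-37,-43,-49,-52):
    off=31 if th==-9.5 else 20
    t=np.radians(th);p=A+77*np.array([np.cos(t),np.sin(t)])+off*np.array([-np.sin(t),np.cos(t)])
    L.append(((*p,149),(180,0,180+th)))
rows(L)
E
python3 lev.py
```

```text
t: 5.0
position: [618.0, 177.1, 144.9]
tcp_rot: [-179.9, -0.2, 170.4]
wrist_force: [0.3, -0.6, 0.3]
grip_width: -0.2
gripper_force: 0.0
[266.17158539 148.62390485]
[40. 41. 38. 48. 37. 33. 27. 28. 30. 47. 47. 46. 52. 59. 41. 58. 83. 78.
 74. 78. 92.]
[[618.0, 147.0, 231.0], [624.0, 168.0, 210.0], [624.0, 170.0, 204.0], [624.0, 170.0, 200.0], [623.0, 166.0, 198.0], [617.0, 142.0, 212.0], [617.0, 140.0, 210.0], [663.0, 318.0, 65.0], [663.0, 317.0, 60.0]]
[-0.01 -0.01 -0.09] [-0.  -0.1 -0.1]
[-0.07 -0.67 -0.09] [-0.  -0.1  6.4]
[-0.1  -0.99 -0.09] [-0.  -0.1 13.4]
[-0.08 -1.32 -0.09] [-0.  -0.1 20.4]
[-0.03 -1.63 -0.09] [-0.1 -0.1 27.4]
[ 0.04 -1.9  -0.09] [-0.1 -0.1 33.4]
[ 0.15 -2.16 -0.09] [-0.1 -0.1 39.4]
[ 0.21 -2.28 -0.09] [-0.1 -0.1 42.4]
11 r 59.556049667779206 89.14141836519 bearing -10.268592880294745 -9.66707926140205
```

```bash
python3 -m pendant '[{"claw":1,"tx":0.0,"ty":-0.4,"tz":-0.09,"wx":0,"wy":0,"wz":2},{"claw":1,"tx":-0.07,"ty":-0.67,"tz":-0.09,"wx":0,"wy":0,"wz":6.4},{"claw":1,"tx":-0.09,"ty":-0.83,"tz":-0.09,"wx":0,"wy":0,"wz":10},{"claw":1,"tx":-0.1,"ty":-0.99,"tz":-0.09,"wx":0,"wy":0,"wz":13.4},{"claw":1,"tx":-0.09,"ty":-1.15,"tz":-0.09,"wx":0,"wy":0,"wz":17},{"claw":1,"tx":-0.08,"ty":-1.32,"tz":-0.09,"wx":0,"wy":0,"wz":20.4},{"claw":1,"tx":-0.06,"ty":-1.47,"tz":-0.09,"wx":0,"wy":0,"wz":24},{"claw":1,"tx":-0.03,"ty":-1.63,"tz":-0.09,"wx":0,"wy":0,"wz":27.4},{"claw":1,"tx":0.04,"ty":-1.9,"tz":-0.09,"wx":0,"wy":0,"wz":33.4},{"claw":1,"tx":0.04,"ty":-1.9,"tz":-0.09,"wx":0,"wy":0,"wz":33.4}]'
python3 lev.py
python3 -c "
from h import *
A=np.array([537.8,159.1]);L=[]
for th,off in ((-46,17),(-49,15),(-52,14),(-52,12),(-49,30)):
    t=np.radians(th);p=A+77*np.array([np.cos(t),np.sin(t)])+off*np.array([-np.sin(t),np.cos(t)])
    L.append(((*p,149),(180,0,180+th)))
rows(L)"
```

```text
t: 6.35
position: [608.6, 120.9, 151.1]
tcp_rot: [179.9, 0.1, 137.0]
wrist_force: [-0.5, 0.2, 0.7]
grip_width: -0.2
gripper_force: 0.0
15 r 58.43361500739357 88.46854711124529 bearing -42.559069158424386 -42.53183647100638
[ 0.   -0.25  0.06] [0.  0.1 3.1]
[-0.01 -0.45  0.06] [0.  0.1 6.1]
[-0.01 -0.62  0.06] [0.1 0.1 9.1]
[-0.   -0.68  0.06] [0.1 0.1 9.1]
[-0.06  0.05  0.06] [0.  0.1 6.1]
```

View pics/lev.png

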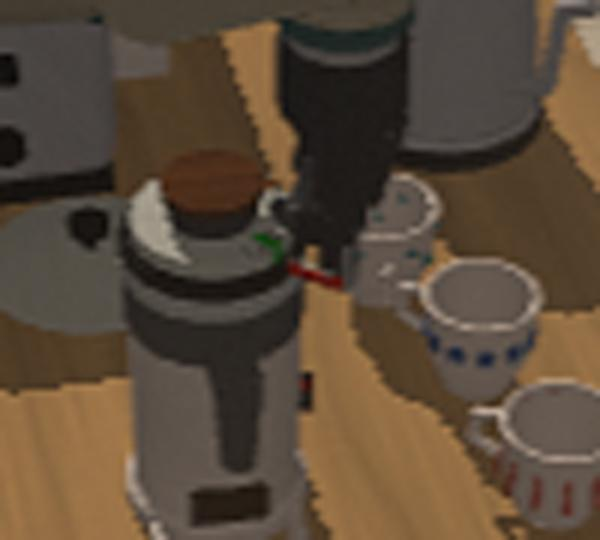

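The lever moved to -42.5° as planned and is heading towards the green mark. Pushing the remaining ~10°.

```bash
python3 -c "
from h import *
A=np.array([537.8,159.1]);L=[]
for th,off in ((-46,20),(-49,20),(-52.5,20),(-52.5,45)):
    t=np.radians(th);p=A+77*np.array([np.cos(t),np.sin(t)])+off*np.array([-np.sin(t),np.cos(t)])
    L.append(((*p,149),(180,0,180+th)))
rows(L)"
```

```text
[-0.   -0.15  0.06] [0.  0.1 3.1]
[-0.03 -0.28  0.06] [0.  0.1 6.1]
[-0.05 -0.44  0.06] [0.1 0.1 9.6]
[-0.19  0.38  0.06] [0.1 0.1 9.6]
```

```bash
python3 -m pendant '[{"claw":1,"tx":0,"ty":-0.15,"tz":0,"wx":0,"wy":0,"wz":3},{"claw":1,"tx":-0.03,"ty":-0.28,"tz":0,"wx":0,"wy":0,"wz":6},{"claw":1,"tx":-0.05,"ty":-0.44,"tz":0,"wx":0,"wy":0,"wz":9.6},{"claw":1,"tx":-0.05,"ty":-0.44,"tz":0,"wx":0,"wy":0,"wz":9.6},{"claw":1,"tx":-0.05,"ty":-0.44,"tz":0,"wx":0,"wy":0,"wz":9.6}]'
python3 lev.py
python3 -m pendant '[{"claw":1,"tx":-0.15,"ty":0.4,"tz":0,"wx":0,"wy":0,"wz":0},{"claw":1,"tx":-0.15,"ty":0.4,"tz":-2,"wx":0,"wy":0,"wz":0},{"claw":1,"tx":-0.15,"ty":0.4,"tz":-4,"wx":0,"wy":0,"wz":0},{"claw":1,"tx":-0.15,"ty":0.4,"tz":-6,"wx":0,"wy":0,"wz":0},{"claw":1,"tx":-0.15,"ty":0.4,"tz":-6,"wx":0,"wy":0,"wz":0}]'
python3 lev.py
```

```text
t: 7.02
position: [600.6, 110.7, 150.2]
tcp_rot: [180.0, 0.0, 127.5]
wrist_force: [0.2, 0.6, -0.1]
grip_width: -0.2
gripper_force: 0.5
16 r 56.44843951705102 88.85427533959303 bearing -52.58471189855875 -52.25385029990101
t: 7.7
position: [613.7, 114.7, 336.7]
tcp_rot: [179.5, 0.3, 127.5]
wrist_force: [0.1, -1.2, -0.7]
grip_width: 0.2
gripper_force: 0.0
15 r 56.44843951705102 88.85427533959303 bearing -52.51234560038488 -52.02108218751981
```

The lever is at -52°, on the mark. Next is the cup: fingers part-open, leaned back 30°, allowing 45 mm for the fingertip offset.

```bash
cat > cup.py <<'E'
from h import *
import sys
cup=np.array([524.5,-36.]);home=np.array([534.5,69.2]);OFF=45
dr=(home-cup)/np.linalg.norm(home-cup);yaw=np.degrees(np.arctan2(dr[1],dr[0]))
Ro=R.from_euler("z",yaw,degrees=True)*R.from_euler("x",180,degrees=True)*R.from_euler("y",30,degrees=True)
zt=Ro.as_matrix()[:,2];E=Ro.as_euler("xyz",degrees=True)
def tgt(back,zz,base=home):  # tip 'back' mm behind base, at height zz
    return (np.array([*(base-back*dr),zz])+OFF*zt,E)
if __name__=="__main__":
    print(np.degrees(np.arctan2(dr[1],dr[0])),zt,E)
    rows([tgt(90,250,cup),tgt(90,100,cup),tgt(80,22,cup)])
E
python3 cup.py
```

```text
84.56994892698806 [ 0.04731523  0.49775623 -0.8660254 ] [180.         -30.          84.56994893]
[-3.82 -6.95  4.03] [-11.   28.6  42. ]
[-3.81 -6.97  9.03] [-11.   28.6  42. ]
[-3.56 -6.76 11.64] [-11.   28.6  42. ]
```

```bash
python3 -m pendant '[{"claw":0.65,"tx":-3.8,"ty":-6.95,"tz":0,"wx":-2.2,"wy":5.7,"wz":8.4},{"claw":0.65,"tx":-3.8,"ty":-6.95,"tz":0,"wx":-4.4,"wy":11.4,"wz":16.8},{"claw":0.65,"tx":-3.8,"ty":-6.95,"tz":0,"wx":-6.6,"wy":17.1,"wz":25.2},{"claw":0.65,"tx":-3.8,"ty":-6.95,"tz":2,"wx":-8.8,"wy":22.9,"wz":33.6},{"claw":0.65,"tx":-3.8,"ty":-6.95,"tz":4,"wx":-11,"wy":28.6,"wz":42},{"claw":0.65,"tx":-3.8,"ty":-6.95,"tz":4,"wx":-11,"wy":28.6,"wz":42},{"claw":0.65,"tx":-3.8,"ty":-6.95,"tz":4,"wx":-11,"wy":28.6,"wz":42},{"claw":0.65,"tx":-3.8,"ty":-6.95,"tz":4,"wx":-11,"wy":28.6,"wz":42}]'
python3 - <<'E'
from cup import *
s=robot.read_state();print(s["qpos"].round(1),s["grip_width"])
tip=s["position"]-45*R.from_euler("xyz",s["tcp_rot"],degrees=True).as_matrix()[:,2]
print("tip est",tip,proj("side",tip))
rows([tgt(90,250,cup),tgt(90,100,cup),tgt(80,22,cup)])
im,d=robot.grab_frame("side");a=im[20:260,130:350]
cv2.imwrite("pics/c1.png",cv2.resize(a,None,fx=2.5,fy=2.5,interpolation=cv2.INTER_CUBIC))
np.save("c1.npy",d)
E
```

```text
t: 8.75
position: [518.2, -102.2, 213.5]
tcp_rot: [179.8, -29.8, 84.8]
wrist_force: [0.5, 0.5, 0.1]
grip_width: 30.1
gripper_force: 0.0
[-31.1  10.   75.1  27.9 106.7 -20.5] 30.130645333630056
tip est [ 516.00517391 -124.40798759  252.52886244] [255.70784387 193.57708344]
[-0.07  0.    0.05] [0.  0.2 0.2]
[-2.55 -0.01  4.39] [0.  0.2 0.2]
[-3.55 -0.02  6.82] [0.  0.2 0.2]
```

View pics/c1.png

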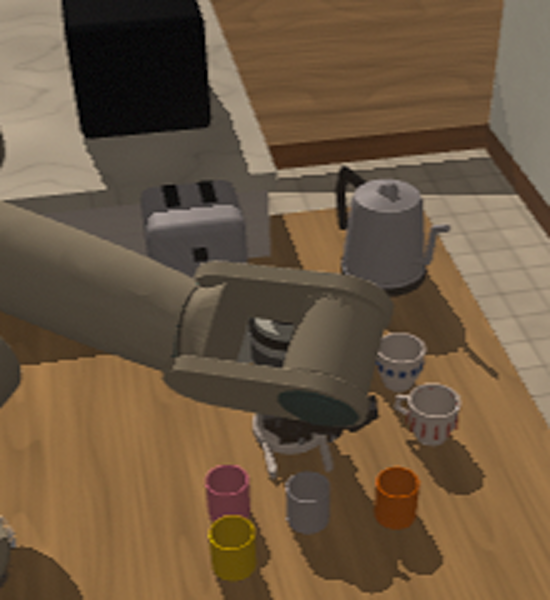

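The side view shows the gripper leaning back under the wrist, between the grinder and the cups. The steel cup is free at crop (308,500). Descending behind it.

```bash
python3 -m pendant '[{"claw":0.65,"tx":-1.2,"ty":0,"tz":2.2,"wx":0,"wy":0,"wz":0},{"claw":0.65,"tx":-2.55,"ty":0,"tz":4.4,"wx":0,"wy":0,"wz":0},{"claw":0.65,"tx":-3.2,"ty":0,"tz":5.6,"wx":0,"wy":0,"wz":0},{"claw":0.65,"tx":-3.55,"ty":0,"tz":6.4,"wx":0,"wy":0,"wz":0},{"claw":0.65,"tx":-3.55,"ty":0,"tz":6.4,"wx":0,"wy":0,"wz":0},{"claw":0.65,"tx":-3.55,"ty":0,"tz":6.4,"wx":0,"wy":0,"wz":0}]'
python3 - <<'E'
from cup import *
s=robot.read_state()
print("tip est",s["position"]-45*R.from_euler("xyz",s["tcp_rot"],degrees=True).as_matrix()[:,2])
rows([tgt(80,22,cup),tgt(37,22,cup),tgt(37,22)])
im,d=robot.grab_frame("top");dd=np.load("top0.npy")
def W(d):
    v,u=np.mgrid[0:384,0:512];K=np.array(C["top"]["intrinsics"]);T=np.array(C["top"]["T"])
    return np.stack([u,v,np.ones_like(u)],-1)@np.linalg.inv(K).T*d[...,None]@T[:3,:3].T+T[:3,3]
P=W(d);ch=(np.abs(d-dd)>8)&(P[...,0]>440)&(P[...,0]<610)&(P[...,1]<-40)&(P[...,1]>-260)&(P[...,2]>12)
q=P[ch];y=q[:,1]
for a in range(-200,-40,8):
    k=(y>a)&(y<=a+8)
    if k.any():print(a,k.sum(),"x",q[k,0].min().round(),q[k,0].max().round(),"z",q[k,2].min().round(),np.median(q[k,2]).round(),q[k,2].max().round())
E
```

```text
t: 9.55
position: [518.0, -99.7, -6.7]
tcp_rot: [180.0, -29.8, 84.6]
wrist_force: [0.6, -0.3, 0.6]
grip_width: 30.2
gripper_force: 0.0
tip est [ 515.8438665  -121.95710367   32.29919102]
[0.02 0.02 0.4 ] [0.  0.2 0. ]
[1.26 0.02 1.12] [0.  0.2 0. ]
[4.32 0.02 2.87] [0.  0.2 0. ]
-200 154 x 440.0 544.0 z 182.0 314.0 365.0
-192 144 x 442.0 569.0 z 106.0 311.0 369.0
-184 160 x 441.0 572.0 z 109.0 298.0 371.0
-176 179 x 440.0 574.0 z 85.0 196.0 356.0
-168 194 x 440.0 574.0 z 72.0 174.0 353.0
-160 189 x 442.0 572.0 z 69.0 126.0 331.0
-152 123 x 440.0 567.0 z 56.0 109.0 319.0
-144 87 x 441.0 562.0 z 55.0 90.0 308.0
-136 43 x 462.0 541.0 z 48.0 76.0 87.0
-128 30 x 484.0 542.0 z 41.0 52.0 74.0
-120 16 x 489.0 536.0 z 36.0 42.0 53.0
-112 2 x 496.0 499.0 z 37.0 38.0 39.0
-64 1 x 542.0 542.0 z 64.0 64.0 64.0
```

```bash
python3 -m pendant '[{"claw":0.65,"tx":0,"ty":0,"tz":0.35,"wx":0,"wy":0,"wz":0},{"claw":0.65,"tx":0.58,"ty":0,"tz":0.71,"wx":0,"wy":0,"wz":0},{"claw":0.65,"tx":1.04,"ty":0,"tz":0.98,"wx":0,"wy":0,"wz":0},{"claw":0.65,"tx":1.27,"ty":0,"tz":1.11,"wx":0,"wy":0,"wz":0},{"claw":0.65,"tx":1.5,"ty":0,"tz":1.25,"wx":0,"wy":0,"wz":0},{"claw":0.65,"tx":1.73,"ty":0,"tz":1.38,"wx":0,"wy":0,"wz":0},{"claw":0.65,"tx":1.97,"ty":0,"tz":1.52,"wx":0,"wy":0,"wz":0},{"claw":0.65,"tx":2.2,"ty":0,"tz":1.65,"wx":0,"wy":0,"wz":0},{"claw":0.65,"tx":2.43,"ty":0,"tz":1.78,"wx":0,"wy":0,"wz":0},{"claw":0.65,"tx":2.66,"ty":0,"tz":1.92,"wx":0,"wy":0,"wz":0},{"claw":0.65,"tx":2.89,"ty":0,"tz":2.05,"wx":0,"wy":0,"wz":0},{"claw":0.65,"tx":2.89,"ty":0,"tz":2.05,"wx":0,"wy":0,"wz":0},{"claw":0.65,"tx":2.89,"ty":0,"tz":2.05,"wx":0,"wy":0,"wz":0}]'
cat > look.py <<'E'
from cup import *
s=robot.read_state()
tip=s["position"]-45*R.from_euler("xyz",s["tcp_rot"],degrees=True).as_matrix()[:,2]
print("tip est",tip,"pred cup",tip[:2]+37*dr)
rows([tgt(37,22),tgt(35,22)])
im,d=robot.grab_frame("top");cv2.imwrite("pics/look.png",cv2.resize(im[160:250,170:320],None,fx=5,fy=5,interpolation=cv2.INTER_CUBIC))
v,u=np.mgrid[0:384,0:512];K=np.array(C["top"]["intrinsics"]);T=np.array(C["top"]["T"])
P=np.stack([u,v,np.ones_like(u)],-1)@np.linalg.inv(K).T*d[...,None]@T[:3,:3].T+T[:3,3]
m=(P[...,2]>58)&(P[...,2]<75)&(P[...,0]>485)&(P[...,0]<580)&(P[...,1]>tip[1]-5)&(P[...,1]<105)
q=P[m];print(len(q),q.min(0).round(),q.max(0).round())
if len(q)>4: print(cv2.minEnclosingCircle(q[:,:2].astype(np.float32)))
E
python3 look.py
```

```text
t: 11.22
position: [525.9, 6.4, -19.6]
tcp_rot: [-179.7, -30.0, 84.4]
wrist_force: [-0.9, -0.2, 1.0]
grip_width: 29.6
gripper_force: 0.0
tip est [523.95959909 -16.01505096  19.35293301] pred cup [527.46092622  20.81891038]
[1.46 0.08 0.74] [-0.2  0.  -0.2]
[1.51 0.08 0.77] [-0.2  0.  -0.2]
58 [496. -21.  59.] [558.  52.  73.]
((518.5946655273438, 13.549722671508789), 41.18769836425781)
```

The cup tracks as predicted, at about (527,21). I'll push it the remaining 49 mm, plus a few mm to seat it.

```bash
python3 -m pendant '[{"claw":0.65,"tx":0.24,"ty":0.01,"tz":0.1,"wx":0,"wy":0,"wz":0},{"claw":0.65,"tx":0.48,"ty":0.03,"tz":0.22,"wx":0,"wy":0,"wz":0},{"claw":0.65,"tx":0.72,"ty":0.04,"tz":0.35,"wx":0,"wy":0,"wz":0},{"claw":0.65,"tx":0.96,"ty":0.05,"tz":0.47,"wx":0,"wy":0,"wz":0},{"claw":0.65,"tx":1.15,"ty":0.07,"tz":0.57,"wx":0,"wy":0,"wz":0},{"claw":0.65,"tx":1.32,"ty":0.08,"tz":0.67,"wx":0,"wy":0,"wz":0},{"claw":0.65,"tx":1.42,"ty":0.08,"tz":0.72,"wx":0,"wy":0,"wz":0},{"claw":0.65,"tx":1.42,"ty":0.08,"tz":0.72,"wx":0,"wy":0,"wz":0}]'
python3 look.py
```

```text
t: 12.28
position: [533.0, 53.6, -17.0]
tcp_rot: [-179.7, -29.9, 84.4]
wrist_force: [-0.4, -0.7, -0.3]
grip_width: 29.8
gripper_force: 0.4
tip est [531.04134103  31.18566583  21.980145  ] pred cup [534.54266815  68.01962717]
[ 0.04 -0.    0.02] [-0.2  0.1 -0.2]
[ 0.09 -0.    0.05] [-0.2  0.1 -0.2]
49 [503.  39.  59.] [563.  98.  73.]
((532.8544311523438, 67.6257095336914), 30.729745864868164)
```

Cup at about (533,68), close to home. I'll creep in until the bumper pushes back.

```bash
python3 -m pendant '[{"claw":0.65,"tx":0.06,"ty":0,"tz":0.03,"wx":0,"wy":0,"wz":0},{"claw":0.65,"tx":0.1,"ty":0,"tz":0.06,"wx":0,"wy":0,"wz":0},{"claw":0.65,"tx":0.1,"ty":0,"tz":0.06,"wx":0,"wy":0,"wz":0}]'
python3 look.py
```

```text
t: 12.7
position: [534.3, 54.7, -16.7]
tcp_rot: [-179.9, -29.7, 84.4]
wrist_force: [-1.0, -10.6, 1.9]
grip_width: 29.8
gripper_force: 5.6
tip est [532.16096894  32.45304063  22.34957036] pred cup [535.66229606  69.28700198]
[-0.   -0.04  0.01] [ 0.   0.3 -0.2]
[ 0.05 -0.04  0.04] [ 0.   0.3 -0.2]
47 [504.  39.  58.] [563.  98.  73.]
((533.72705078125, 68.63043975830078), 30.819561004638672)
```

It's firmly against the bumper (10.6 N). Backing out and lifting clear.

```bash
python3 -m pendant '[{"claw":0.65,"tx":-0.2,"ty":0,"tz":-0.12,"wx":0,"wy":0,"wz":0},{"claw":0.65,"tx":-0.7,"ty":0,"tz":-0.4,"wx":0,"wy":0,"wz":0},{"claw":0.65,"tx":-1.7,"ty":0,"tz":-1.0,"wx":0,"wy":0,"wz":0},{"claw":0.65,"tx":-2.9,"ty":0,"tz":-1.67,"wx":0,"wy":0,"wz":0},{"claw":0.65,"tx":-3.5,"ty":0,"tz":-3.5,"wx":0,"wy":0,"wz":0},{"claw":0.65,"tx":-3.5,"ty":0,"tz":-5.5,"wx":0,"wy":0,"wz":0},{"claw":0.65,"tx":-5.0,"ty":0,"tz":-7.5,"wx":0,"wy":0,"wz":0},{"claw":0.65,"tx":-5.0,"ty":0,"tz":-7.5,"wx":0,"wy":0,"wz":0},{"claw":0.65,"tx":-5.0,"ty":0,"tz":-7.5,"wx":0,"wy":0,"wz":0}]'
python3 look.py; python3 lev.py
```

```text
t: 13.88
position: [510.3, -184.7, 102.4]
tcp_rot: [-179.7, -30.0, 84.3]
wrist_force: [0.2, -0.4, -0.1]
grip_width: 29.6
gripper_force: 0.0
tip est [ 508.2479061  -207.13466999  141.39908949] pred cup [ 511.74923323 -170.30070865]
[4.96 0.   7.46] [-0.2  0.  -0.3]
[5.01 0.   7.49] [-0.2  0.  -0.3]
45 [504.  39.  60.] [563.  98.  72.]
((533.7188110351562, 67.7639389038086), 30.770586013793945)
15 r 56.44843951705102 88.85427533959303 bearing -52.51234560038488 -52.02108218751981
```

View pics/look.png

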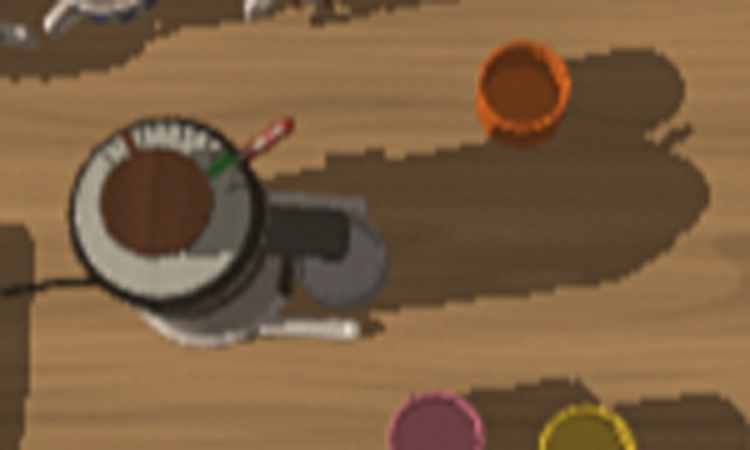

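The picture shows the lever, at (270,138), in line with the green mark, at (222,163). The steel cup stands under the spout between the prongs, at about (343,262). Handing in.

```bash
python3 -c "
from bench import robot
print(robot.sign_off())"
```

```text
the job is handed in; nothing more can be done
None
```

The job is handed in, and the hand-in gave no verdict: the last images show the lever in line with the green mark (within about 1°) and the steel cup against the bumper, about 2 mm from its measured home, with no contact felt on anything else.

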